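Hold a trackball's ball in the ioniser's air stream

TASK

Switch the ioniser blower on with the toggle on its top, then pick up by its handle the parts tray that has the trackball's ball in it, without touching the ball or tipping it out of its pocket, and hold the tray level so that the ball is about 10 cm straight in front of the middle of the blower's round outlet. Finish still holding it there, steady, in the air, and leave the other things on the bench where they are.

Things in the scene. Friction and masses are not known exactly. Their poses are not given: they have to be found in the camera images.
- tray: The tray with the ball. Loose, aluminium, about 0.14 kg, 164 (x) x 80 (y) mm, walls 12 mm high, floor 3 mm thick. Origin: centre of its underside, z up. At its middle a handle: two posts and a black bar 44 mm long (x), 12 mm thick (y), 18 mm high, z = 50 to 68 mm; grip it across that thickness. The ball pocket is on its +x side; a plastic ring and screws, fixed to the tray, on its -x side.
- tray_grip (a point): Centre of the handle bar of that tray, 59 mm above the tray's underside; axes as the tray's.
- tray_pocket (a point): Where the ball's centre is when it rests in the middle of its pocket: 50 mm along the tray's +x from its middle, 20 mm above its underside; axes as the tray's. The pocket is a ring on the tray floor, 3 mm high, 25 mm inside diameter; the ball rolls out if the tray is tipped more than about 30 degrees.
- ball_center (a point): Centre of the loose ball, 34 mm in diameter, black, about 37 g; it lies in the tray's pocket with about 3 mm of play. Its axes turn as it rolls.
- ioniser: Ioniser blower, fixed: a white upright housing 160 mm wide (its y) x 90 mm deep (its x), from 23 to 213 mm above the bench, in a dark yoke on a foot 110 x 186 mm; over the yoke's side knobs it is 210 mm wide (its y). Origin: centre of the foot's underside. The front with the round outlet faces its -x; its flat top, at 213 mm, carries the toggle switch.
- outlet (a point): Middle of the round outlet (124 mm across) at the front of the blower, 118 mm above the bench; axes as the ioniser's, so the air blows along its -x, level.
- switch_pivot (a point): Pivot of the toggle switch, 215 mm above the bench, in the middle of the top across its width and 12 mm behind the middle of its depth; axes as the ioniser's. The lever is a steel bat 32 mm long from the pivot, 6 to 9 mm thick, standing up out of the top.
- switch (a joint): Angle of the toggle lever: 0 = off, leaning 20 degrees (0.35 rad) back from upright, away from the outlet; 0.70 = on, leaning 20 degrees forward, towards the outlet (ioniser's -x). It needs about 2 N at the tip, stays where it is left and has a hard stop at each end.
- spare_tray: Bystander: an empty tray of the same make and size as the other, without a ball. Origin: centre of its underside, handle up to 68 mm.
- trackball_mouse: Bystander: grey trackball mouse without its ball, about 130 x 105 x 50 mm high, origin at the centre of the round palm part's underside.
- screwdriver: Bystander: screwdriver lying on the bench, 170 mm long, origin under its middle.
- tweezers: Bystander: steel tweezers lying on the bench, 125 mm long, 5 mm high.
- board: Bystander: circuit board 85 x 55 mm lying flat, parts on it up to 14 mm high, origin under its middle.
- solder_spool: Bystander: spool of solder standing on end, 54 mm across, 40 mm high, origin under its middle.
- spray_can: Bystander: spray can, 52 mm across, 165 mm high, origin under its middle.
- dispenser: Bystander: white pump dispenser, 68 mm across, 111 mm high, origin under its middle.
Things that resemble listed ones, but are neither listed nor needed, are in the scene too. What is shaped like the ioniser but purple is not meant.

How it is judged:
On the way, in this order (a step that is already met when the one before it is completed fails the run):
1. the blower's toggle is switched on while the tray still stands on the bench (value of joint switch above 0.55 rad and height (world z) of tray below 0.01 m), for 0.1 s.
2. the tray is lifted clear of the bench with the ball in its pocket (height (world z) of tray above 0.04 m and distance between ball_center and tray_pocket below 0.01 m and contact force between the fingers and tray above 1 N), for 0.2 s.
At the end, for the whole second after the job is handed in: For the last second: toggle on (past 0.55 rad); fingers hold the tray over 60 mm above the bench, clear of the blower, level within 7 degrees, under 30 mm/s; ball in its pocket, its centre 65 to 140 mm in front of the outlet and within 30 mm of its middle sideways and in height (value of joint switch above 0.55 rad and distance between ball_center and tray_pocket below 0.01 m and angle between tray's own z axis and vertical below 0.12 rad and x of ball_center in the frame of outlet between -0.14 and -0.065 m and y of ball_center in the frame of outlet between -0.03 and 0.03 m and z of ball_center in the frame of outlet between -0.03 and 0.03 m and height (world z) of tray above 0.06 m and contact force between the fingers and tray above 1 N and contact force between tray and ioniser below 0.2 N and linear speed of tray below 0.03 m/s and angular speed of tray below 0.2 rad/s); the arm keeps its last pose, push and grip.
It fails at once if the ball left its pocket (distance between ball_center and tray_pocket above 0.015 m).
It fails at once if the robot touched the ball (contact force between any of the fingers, the arm and ball above 0.2 N).
It fails at once if another thing on the bench was moved more than 30 mm (distance of any of spare_tray, trackball_mouse, screwdriver, tweezers, board, solder_spool, spray_can, dispenser from where it was at the start of the episode above 0.03 m).
It also fails if it takes over 54 s, if anything falls off the work surface, if the arm or the gripper's body presses on something with over 40 N, if the wrist force passes 120 N, or if a joint passes its speed limit or range.

ROBOT

A 6-joint arm with a two-finger parallel gripper is mounted at the origin on the work surface. World frame = base frame: x ahead of the robot, y to its left, z up, the work surface at z = 0. Lengths are in m, angles in rad, forces in N, time in s.
With the tool pointing down it reaches from about 0.3 to 0.875 m from the base axis. Payload 4.2 kg.
Tool frame: the origin (TCP) lies midway between the tips of the shut fingers; the grasp point (between the pads) lies 19 mm behind it; z points along the fingers, y is the direction in which the jaws open and shut (so a half turn about z gives the same grasp; the last joint's range is limited). The gripper opens to 85 mm and grips with 20 to 120 N. Pads are 22 mm wide; open, the fingers measure 114 mm over their backs; the gripper's body (76 mm by 85 mm) begins 54 mm behind the grasp point. The pads swing forward as they close: fully open they stand 13 mm farther back than shut.
Start: joints at [-1.302, 0.32, 1.565, -0, 1.257, -0.02], TCP at [0.164, -0.551, 0.231] pointing down, gripper open.
Joint ranges: [-3.11, 3.11], [-0.84, 2.01], [0.21, 2.61], [-1.34, 4.49], [0.05, 2.63], [-2.56, 2.56]. Speed limits (rad/s): [2.57, 2.57, 3.14, 3.14, 3.14, 3.14].

INTERFACE

Orientations are given as a rotation vector (axis times angle).
In Python, from rig import bot gives the robot as it stands.
- The arm moves only by the tool arm_command, never from a script. Its arguments are lists of equal length, an entry for each row: "jaw": the opening, from 0 (shut) to 1 (fully open); "linear": the shift along the world's x, y, z in m, a list of three; "turn": the turn, a rotation vector about the world's x, y, z in rad, a list of three. A call has 1 to 20 rows; each row is the pose to reach, as a shift and turn from the pose commanded when the call began; what a row does not reach only later rows make up. A row lasts 1/10 s, in which the tool goes at most 50 mm and 8.59 degrees, less where a joint would pass 70% of its speed; a pose out of reach is approached as far as the arm can. A call with a gripper value outside its range is refused whole. The fingers move at their own pace and stop on an object; "grip_force" is the grip in N (left out, the last holds). Time passes only in rows, so rows that repeat a pose let the fingers close. It gives the time, the measured TCP pose, the force and the opening at its end, in the units of the state.
- bot.sense(): the state, without advancing time (a new reading comes with each control period).
- bot.camera(name): name is "scene" or "top"; returns the picture (400x640x3 uint8, red, green, blue); there is no depth.
- bot.get_calibration(name): a dict with "fx", "fy", "cx", "cy" (pixels), "R" (3x3) and "t" (3): a world point X has camera coordinates R X + t. Camera axes: x right, y down, z forward; pixel columns grow to the right and rows downward; lengths in m; the calibration is good to about 2 mm. A picture is of the moment at which its call begins. get_calibration takes no time and is no camera call.
- bot.finish_job(): hands the job in, once; it reports no verdict.
The state is a dict: "time": time; "joint_positions": joint angles; "joint_velocities": joint speeds; "tau": joint torques, N m; "tcp_pos": TCP position; "eef_rot": TCP orientation; "force": force on the tool from outside, world axes, zero at the start; "moment": the same for the moment, N m; "grip_width": finger opening in m.
Only numpy, scipy, OpenCV 4.12 (cv2) and the standard library are available. Lean on these libraries where they do the work, as an engineer would, in place of code of your own. Each camera call takes 0.05 s, during which the arm holds its last target.

## Working session

There is one attempt and no reset: what is moved stays moved. The work goes in short steps, Python scripts to look and compute and a tool call to move; the robot and the scene stay as the last step left them, time stands still between calls to the robot, and variables do not carry over. Pictures are saved under pics/ and viewed, and the job is handed in when it is done.

Besides the shell and the picture viewer there is one more tool, called after "Call:" in YAML: its name, and indented under it one key for each argument. arm_command: Moves the arm, as the interface text tells. Its arguments: {"type":"object","properties":{"jaw":{"type":"array"},"linear":{"type":"array"},"turn":{"type":"array"},"grip_force":{"type":"number"}},"required":["jaw","linear","turn"]}

```bash
ls; mkdir -p pics
python3 - <<'E'
from rig import bot
import cv2,json
for n in ("scene","top"):
    im=bot.camera(n); cv2.imwrite(f"pics/{n}0.png",im[:,:,::-1]); c=bot.get_calibration(n); print(n,c)
s=bot.sense();print({k:s[k] for k in("time","tcp_pos","eef_rot","grip_width","force")})
E
```

```text
pics
scene {'fx': 376.3918435534998, 'fy': 376.3918435534998, 'cx': 322.98380321819104, 'cy': 195.63396454053344, 'R': array([[ 0.83879342,  0.54435335,  0.01024797],
       [ 0.43716944, -0.6621762 , -0.60860953],
       [-0.32451268,  0.51497777, -0.79340369]]), 't': array([-0.48776277, -0.13149158,  1.39955005])}
top {'fx': 382.0563896876316, 'fy': 382.0563896876316, 'cx': 317.0745996567635, 'cy': 199.15384043243054, 'R': array([[-0.02756636, -0.99951843, -0.01424787],
       [-0.98967415,  0.02929494, -0.14030999],
       [ 0.14065981,  0.01023291, -0.9900051 ]]), 't': array([0.07630662, 0.58281554, 1.28547269])}
{'time': 0.1, 'tcp_pos': array([ 0.16365304, -0.55076756,  0.23058163]), 'eef_rot': array([-3.10732321e+00, -4.51829841e-01,  2.98021333e-04]), 'grip_width': 0.08590485018372895, 'force': array([-1.02859097, -0.03655188,  0.00320023])}
```

View pics/scene0.png

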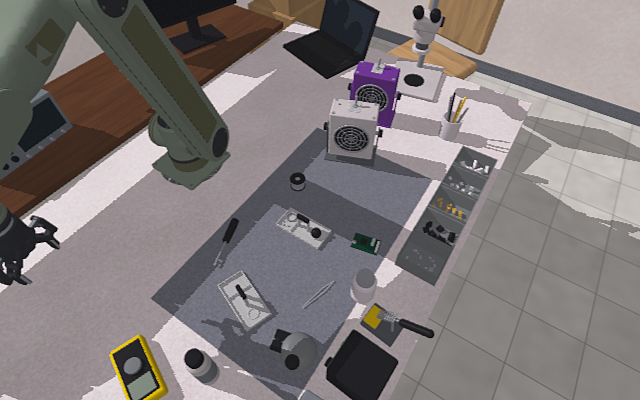

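View pics/top0.png

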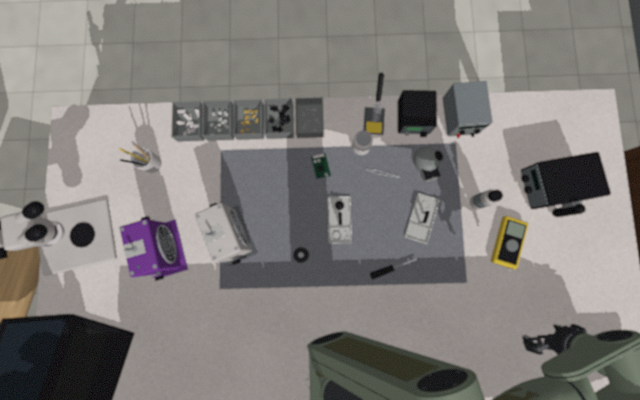

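The white ioniser is at top (225,233) and the purple lookalike at (153,245). The tray at top (340,218) has the ball at about (340,204). The tray at (424,217) looks empty, so it should be the spare. I'll confirm in enlarged crops.

Run:
```python
import cv2,numpy as np
t=cv2.imread("pics/top0.png");s=cv2.imread("pics/scene0.png")
a=cv2.resize(t[185:275,185:275],(400,400),interpolation=2)
b=cv2.resize(t[180:270,300:390],(400,400),interpolation=2)
cv2.imwrite("pics/c1.png",np.hstack([a,b]))
a=cv2.resize(s[80:170,310:400],(400,400),interpolation=2)
b=cv2.resize(s[185:275,260:350],(400,400),interpolation=2)
cv2.imwrite("pics/c2.png",np.hstack([a,b]))
```

```text
(no output)
```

View pics/c1.png

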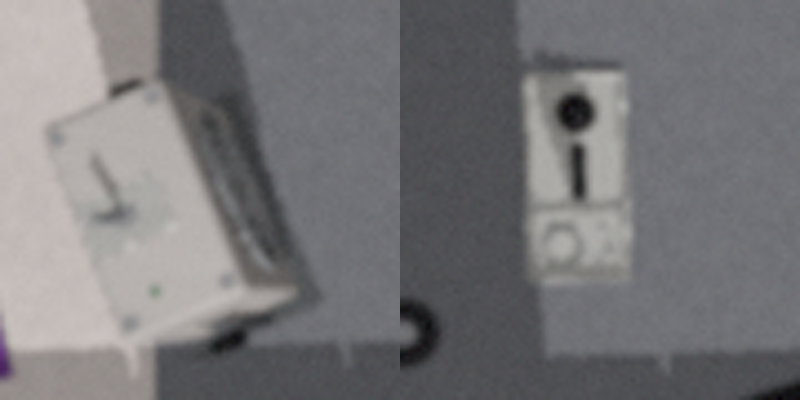

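View pics/c2.png

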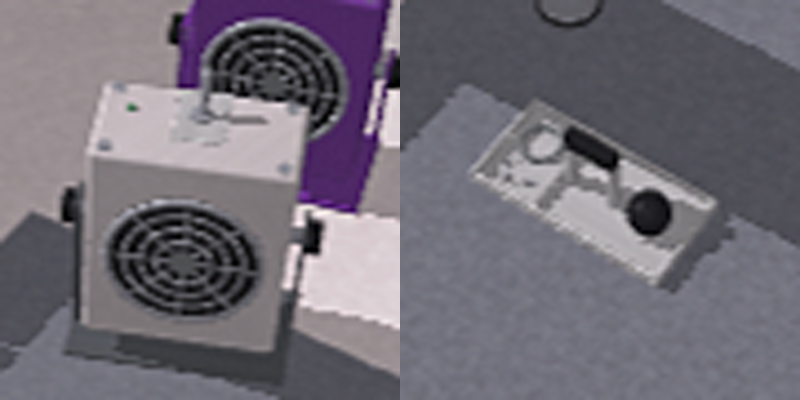

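```bash
cat > h.py <<'E'
import numpy as np
from rig import bot
def ray(n,u,v):
    c=bot.get_calibration(n);d=np.array([(u-c['cx'])/c['fx'],(v-c['cy'])/c['fy'],1.]);R=np.array(c['R']);t=np.array(c['t'])
    return -R.T@t, R.T@d
def plane(n,u,v,z):
    o,d=ray(n,u,v);return o+d*(z-o[2])/d[2]
def tri(a,b):
    o1,d1=ray("scene",*a);o2,d2=ray("top",*b);d1/=np.linalg.norm(d1);d2/=np.linalg.norm(d2)
    s=np.linalg.lstsq(np.c_[d1,-d2],o2-o1,rcond=None)[0];p,q=o1+s[0]*d1,o2+s[1]*d2
    return (p+q)/2,np.linalg.norm(p-q)
def proj(n,X):
    c=bot.get_calibration(n);p=np.array(c['R'])@X+c['t'];return np.array([c['fx']*p[0]/p[2]+c['cx'],c['fy']*p[1]/p[2]+c['cy']])
E
python3 - <<'E'
from h import *
import cv2
k=90/400
f=lambda u,v:(185+(u+.5)*k-.5,185+(v+.5)*k-.5)
S=[plane("top",*f(*p),.213) for p in [(56,135),(152,97),(227,280),(128,323)]]
S=np.array(S);print("top screws",S.round(4))
c=S.mean(0);fr=(S[1]+S[2]-S[0]-S[3]);wd=S[0]+S[1]-S[2]-S[3];print(c,np.degrees(np.arctan2(fr[1],fr[0])),np.degrees(np.arctan2(wd[1],wd[0])),np.linalg.norm(fr)/2,np.linalg.norm(wd)/2)
g=lambda u,v:(310+(u+.5)*k-.5,80+(v+.5)*k-.5)
S2=np.array([plane("scene",*g(*p),.213) for p in [(120,87),(292,108),(284,168),(104,145)]]);print("scene screws",S2.round(4),S2.mean(0))
# outlet centre, lever
print("outlet z118 scene",plane("scene",*g(183,260),.118))
print("lever base top",plane("top",*f(113,215),.213),"scene",plane("scene",*g(205,117),.213))
# lever tip in top unknown
for n,(x0,y0,x1,y1) in (("top",(325,190,355,245)),("scene",(275,200,330,250))):
    im=cv2.imread(f"pics/{n}0.png")[y0:y1,x0:x1].max(2)
    nn,l,st,ce=cv2.connectedComponentsWithStats((im<55).astype('uint8'))
    for i in range(1,nn):
        if st[i,4]>8:
            pts=np.argwhere(l==i)[:,::-1].astype(np.float32);r=cv2.minAreaRect(pts);C=ce[i]+[x0,y0]
            d=np.array(cv2.fitLine(pts,2,0,.01,.01).ravel()[:2]);
            a=plane(n,*(C-5*d),.059);b=plane(n,*(C+5*d),.059)
            print(n,C.round(1),st[i,4],r[1],"z.059",plane(n,*C,.059).round(4),"z.02",plane(n,*C,.02).round(4),"dir",np.degrees(np.arctan2(*(b-a)[[1,0]])).round(1))
E
```

```text
top screws [[0.5229 0.4206 0.213 ]
 [0.547  0.3555 0.213 ]
 [0.422  0.304  0.213 ]
 [0.3953 0.3702 0.213 ]]
[0.4717844  0.36258264 0.213     ] -68.8824264998949 21.959899899607496 0.07041828062505424 0.13616822144543403
scene screws [[0.3965 0.3669 0.213 ]
 [0.5191 0.4185 0.213 ]
 [0.5467 0.3544 0.213 ]
 [0.4223 0.3025 0.213 ]] [0.47113193 0.36057597 0.213     ]
outlet z118 scene [0.48892178 0.31837384 0.118     ]
lever base top [0.46759036 0.38114568 0.213     ] scene [0.46900156 0.37238964 0.213     ]
top [338.8 204.9] 40 (6.0, 6.0) z.059 [ 0.5602 -0.0142  0.059 ] z.02 [ 0.5651 -0.016   0.02  ] dir -127.8
top [339.7 217.3] 15 (10.0, 1.0) z.059 [ 0.5176 -0.0157  0.059 ] z.02 [ 0.5212 -0.0175  0.02  ] dir -177.0
scene [302.6 218.2] 58 (13.023646354675293, 4.34121561050415) z.059 [ 0.5168 -0.0182  0.059 ] z.02 [0.5007 0.0028 0.02  ] dir -1.7
scene [315.8 232.6] 73 (9.192387580871582, 8.485280990600586) z.059 [ 0.5804 -0.0395  0.059 ] z.02 [ 0.5669 -0.0194  0.02  ] dir -46.8
```

Confirmed: the white ioniser has its lever near top (210,233), leaning back. The tray with the ball has its ball at top (338.8,204.9) and its handle at (339.7,217.3).

Working numbers:
- **Ioniser:** top centre is (0.4715,0.3615), and the front points along f = (0.368,-0.930).
- **Switch pivot:** about (0.467,0.373,0.215).
- **Outlet:** about (0.4885,0.319,0.118).
- **Tray handle:** (0.517,-0.017), yaw about -1°.

First I'll go behind the switch with the jaws shut.

Call:
arm_command:
  jaw: [0, 0, 0, 0, 0, 0, 0, 0, 0, 0, 0, 0, 0, 0]
  linear:
    - [0.03, 0.05, 0.02]
    - [0.06, 0.09, 0.05]
    - [0.09, 0.13, 0.08]
    - [0.11, 0.17, 0.1]
    - [0.14, 0.21, 0.12]
    - [0.16, 0.25, 0.13]
    - [0.19, 0.29, 0.13]
    - [0.21, 0.33, 0.13]
    - [0.24, 0.37, 0.13]
    - [0.26, 0.41, 0.13]
    - [0.285, 0.45, 0.13]
    - [0.285, 0.45, 0.13]
    - [0.285, 0.45, 0.13]
    - [0.285, 0.45, 0.13]
  turn:
    - [0, 0, 0]
    - [0, 0, 0.088]
    - [0, 0, 0.088]
    - [0, 0, 0.088]
    - [0, 0, 0.088]
    - [0, 0, 0.088]
    - [0, 0, 0.088]
    - [0, 0, 0.088]
    - [0, 0, 0.088]
    - [0, 0, 0.088]
    - [0, 0, 0.088]
    - [0, 0, 0.088]
    - [0, 0, 0.088]
    - [0, 0, 0.088]

```text
time: 1.5
tcp_pos: [0.4482, -0.1019, 0.3611]
eef_rot: [3.085, 0.588, -0.002]
force: [-0.9, -0.0, 0.5]
grip_width: -0.0002
```

Call:
arm_command:
  jaw: [0, 0, 0, 0, 0, 0, 0, 0, 0, 0, 0, 0, 0, 0, 0]
  linear:
    - [0, 0.04, 0]
    - [0, 0.08, 0]
    - [0, 0.12, 0]
    - [0, 0.16, 0]
    - [0, 0.2, 0]
    - [0, 0.24, 0]
    - [0, 0.28, 0]
    - [0, 0.32, 0]
    - [0, 0.36, 0]
    - [0, 0.4, 0]
    - [0, 0.44, 0]
    - [0, 0.48, 0]
    - [0, 0.52, 0]
    - [0, 0.52, 0]
    - [0, 0.52, 0]
  turn:
    - [0, 0, 0]
    - [0, 0, 0]
    - [0, 0, 0]
    - [0, 0, 0]
    - [0, 0, 0]
    - [0, 0, 0]
    - [0, 0, 0]
    - [0, 0, 0]
    - [0, 0, 0]
    - [0, 0, 0]
    - [0, 0, 0]
    - [0, 0, 0]
    - [0, 0, 0]
    - [0, 0, 0]
    - [0, 0, 0]

```text
time: 3.0
tcp_pos: [0.4498, 0.4174, 0.3607]
eef_rot: [3.085, 0.586, -0.001]
force: [-0.2, -1.2, 0.1]
grip_width: -0.0001
```

Run:
```python
from rig import bot
import cv2,numpy as np
s=cv2.resize(bot.camera("scene")[60:180,290:410],(400,400),interpolation=2)
t=cv2.resize(bot.camera("top")[165:285,165:285],(400,400),interpolation=2)
cv2.imwrite("pics/p1.png",np.hstack([s,t])[:,:,::-1])
s=bot.sense();print(s["time"],s["tcp_pos"],s["joint_positions"],s["force"])
```

```text
3.1 [0.44960918 0.41668667 0.36158136] [ 7.29081132e-01  3.37026657e-01  1.21872878e+00 -8.27277111e-04
  1.58623581e+00  1.92563537e+00] [-0.85742696 -1.20957745  0.26076945]
```

View pics/p1.png

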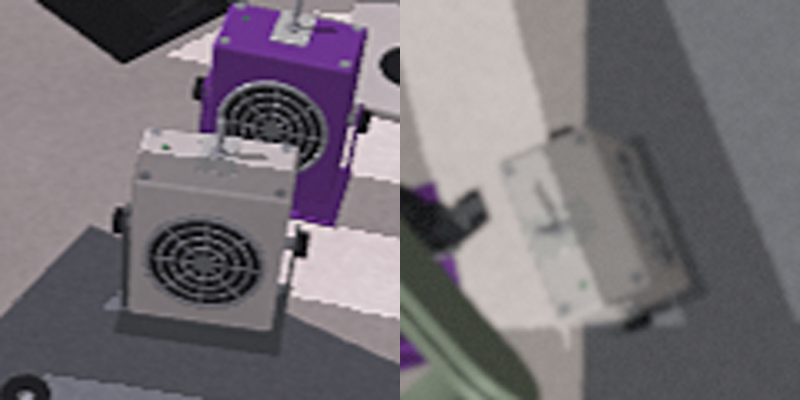

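Run:
```python
from h import *
import cv2
print(proj("scene",np.array([.4497,.417,.361])),proj("top",np.array([.4497,.417,.361])))
cv2.imwrite("pics/p2.png",bot.camera("scene")[:,:,::-1])
cv2.imwrite("pics/p2t.png",bot.camera("top")[:,:,::-1])
```

```text
[361.24177913  58.4666758 ] [179.68178519 237.26848863]
```

View pics/p2.png

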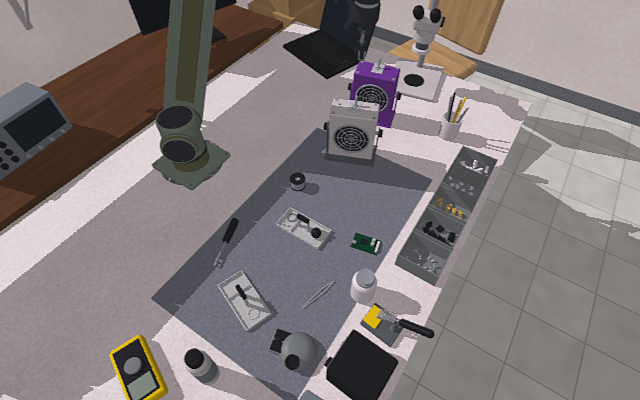

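View pics/p2t.png

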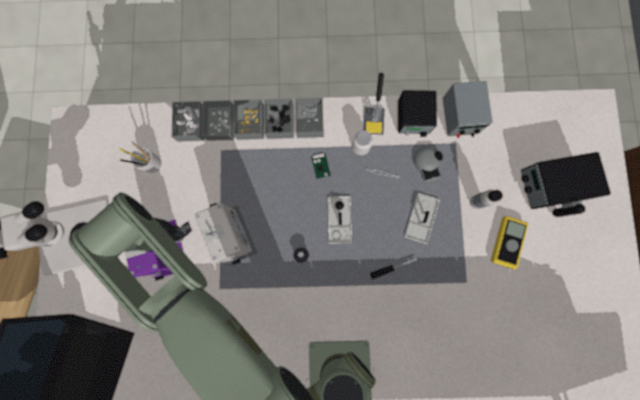

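Run:
```python
import cv2,numpy as np
s=cv2.imread("pics/p2.png")[0:80,320:400];t=cv2.imread("pics/p2t.png")[195:275,150:230]
cv2.imwrite("pics/p3.png",np.hstack([cv2.resize(a,(400,400),interpolation=cv2.INTER_NEAREST) for a in(s,t)]))
```

```text
(no output)
```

View pics/p3.png

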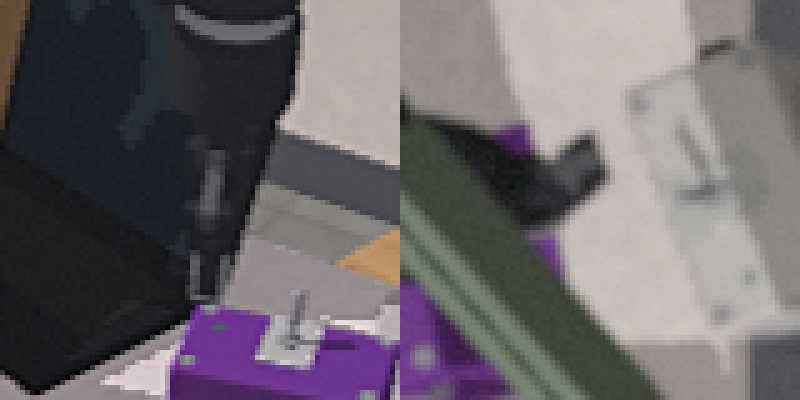

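Call:
arm_command:
  jaw: [0, 0, 0, 0, 0, 0, 0]
  linear:
    - [0, 0, -0.03]
    - [0, 0, -0.06]
    - [0, 0, -0.09]
    - [0, 0, -0.11]
    - [0, 0, -0.125]
    - [0, 0, -0.134]
    - [0, 0, -0.134]
  turn:
    - [0, 0, 0]
    - [0, 0, 0]
    - [0, 0, 0]
    - [0, 0, 0]
    - [0, 0, 0]
    - [0, 0, 0]
    - [0, 0, 0]

```text
time: 3.9
tcp_pos: [0.4486, 0.4177, 0.2266]
eef_rot: [3.085, 0.587, -0.003]
force: [-0.6, 0.2, 0.9]
grip_width: 0.0001
```

Run:
```python
from rig import bot
import cv2,numpy as np
s=cv2.resize(bot.camera("scene")[80:140,320:380],(400,400),interpolation=2)
t=cv2.resize(bot.camera("top")[195:265,175:245],(400,400),interpolation=2)
cv2.imwrite("pics/p4.png",np.hstack([s,t])[:,:,::-1])
s=bot.sense();print(s["time"],s["tcp_pos"],s["force"])
```

```text
4.0 [0.44924081 0.41865025 0.22830288] [-0.17629705 -0.66043202  0.71751862]
```

View pics/p4.png

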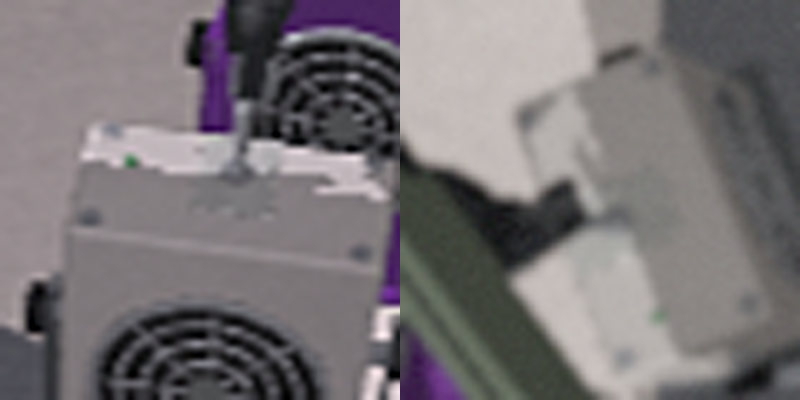

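The fingers are lined up just behind the lever. I'll push along f.

Call:
arm_command:
  jaw: [0, 0, 0, 0, 0, 0, 0]
  linear:
    - [0.002, -0.005, 0]
    - [0.004, -0.01, 0]
    - [0.006, -0.015, 0]
    - [0.008, -0.02, 0]
    - [0.01, -0.025, 0]
    - [0.011, -0.028, 0]
    - [0.011, -0.028, 0]
  turn:
    - [0, 0, 0]
    - [0, 0, 0]
    - [0, 0, 0]
    - [0, 0, 0]
    - [0, 0, 0]
    - [0, 0, 0]
    - [0, 0, 0]

```text
time: 4.7
tcp_pos: [0.46, 0.3903, 0.2275]
eef_rot: [3.086, 0.588, 0.0]
force: [0.8, 0.2, -0.0]
grip_width: 0.0003
```

Call:
arm_command:
  jaw: [0, 0, 0]
  linear:
    - [0.001, -0.002, 0]
    - [0.001, -0.003, 0]
    - [0.001, -0.003, 0]
  turn:
    - [0, 0, 0]
    - [0, 0, 0]
    - [0, 0, 0]

```text
time: 5.0
tcp_pos: [0.4609, 0.3879, 0.2274]
eef_rot: [-3.086, -0.588, -0.001]
force: [0.2, 0.7, 1.1]
grip_width: -0.0
```

```bash
cat > look.py <<'E'
from rig import bot
import cv2,numpy as np,sys
s=cv2.resize(bot.camera("scene")[80:140,320:380],(400,400),interpolation=2)
t=cv2.resize(bot.camera("top")[195:265,175:245],(400,400),interpolation=2)
cv2.imwrite(sys.argv[1],np.hstack([s,t])[:,:,::-1])
s=bot.sense();print(s["time"],s["tcp_pos"],s["force"])
E
python3 look.py pics/p5.png
```

```text
5.1 [0.46083419 0.3878812  0.22732136] [ 0.5570291   0.67590506 -0.21415258]
```

View pics/p5.png

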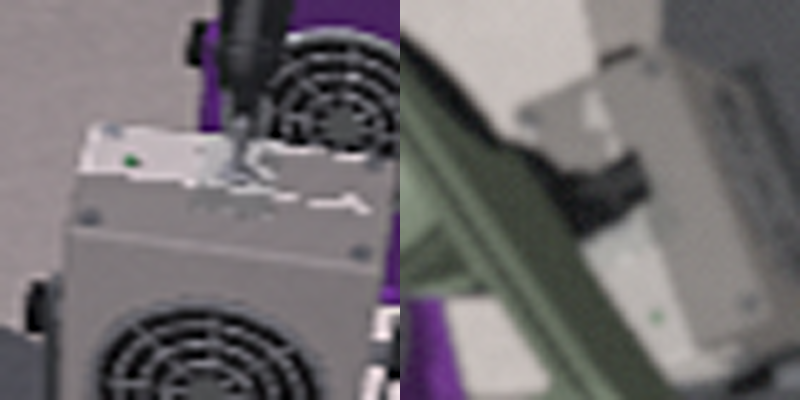

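Call:
arm_command:
  jaw: [0, 0, 0]
  linear:
    - [0.001, -0.002, 0]
    - [0.002, -0.004, 0]
    - [0.002, -0.004, 0]
  turn:
    - [0, 0, 0]
    - [0, 0, 0]
    - [0, 0, 0]

```text
time: 5.4
tcp_pos: [0.4627, 0.3834, 0.2272]
eef_rot: [3.086, 0.588, -0.001]
force: [-0.2, 1.7, 0.8]
grip_width: -0.0
```

Call:
arm_command:
  jaw: [0, 0, 0]
  linear:
    - [0.001, -0.002, 0]
    - [0.001, -0.004, 0]
    - [0.001, -0.004, 0]
  turn:
    - [0, 0, 0]
    - [0, 0, 0]
    - [0, 0, 0]

```text
time: 5.7
tcp_pos: [0.4634, 0.3818, 0.2273]
eef_rot: [-3.081, -0.587, -0.0]
force: [-1.7, 7.0, -1.7]
grip_width: -0.0001
```

```bash
python3 look.py pics/p6.png
```

```text
5.8 [0.46337965 0.38178689 0.22728151] [-1.39191839  7.17391636 -0.62580665]
```

View pics/p6.png

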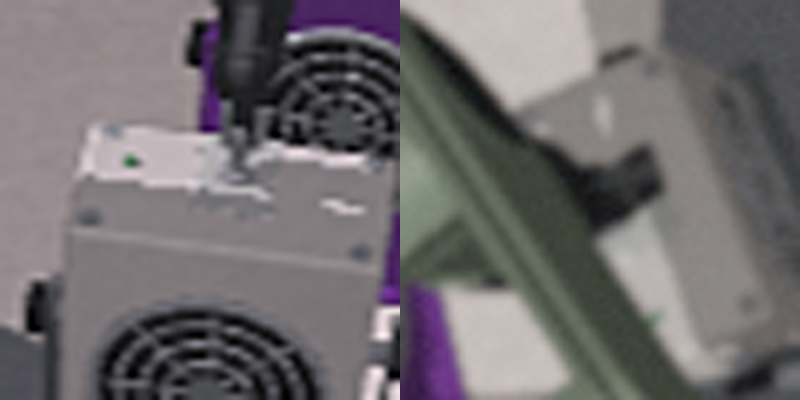

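Call:
arm_command:
  jaw: [0, 0, 0]
  linear:
    - [0.001, -0.002, 0]
    - [0.001, -0.003, 0]
    - [0.001, -0.003, 0]
  turn:
    - [0, 0, 0]
    - [0, 0, 0]
    - [0, 0, 0]

```text
time: 6.1
tcp_pos: [0.4635, 0.3814, 0.2274]
eef_rot: [-3.076, -0.586, 0.0]
force: [-4.2, 13.8, -2.3]
grip_width: -0.0
```

That is a hard stop: force rose from 7 to 14 N with only 0.4 mm of travel. I'll back off, lift and verify.

Call:
arm_command:
  jaw: [0, 0, 0, 0, 0, 0, 0, 0]
  linear:
    - [-0.004, 0.01, 0]
    - [-0.008, 0.02, 0]
    - [-0.012, 0.03, 0.02]
    - [-0.012, 0.03, 0.06]
    - [-0.012, 0.03, 0.1]
    - [-0.012, 0.03, 0.14]
    - [-0.012, 0.03, 0.14]
    - [-0.012, 0.03, 0.14]
  turn:
    - [0, 0, 0]
    - [0, 0, 0]
    - [0, 0, 0]
    - [0, 0, 0]
    - [0, 0, 0]
    - [0, 0, 0]
    - [0, 0, 0]
    - [0, 0, 0]

```text
time: 6.9
tcp_pos: [0.4529, 0.4067, 0.3681]
eef_rot: [3.086, 0.588, 0.003]
force: [0.1, -0.1, -0.7]
grip_width: 0.0002
```

```bash
python3 look.py pics/p7.png
```

```text
7.0 [0.45240011 0.40631609 0.3657673 ] [-0.32780332 -0.86698635 -0.55340321]
```

View pics/p7.png

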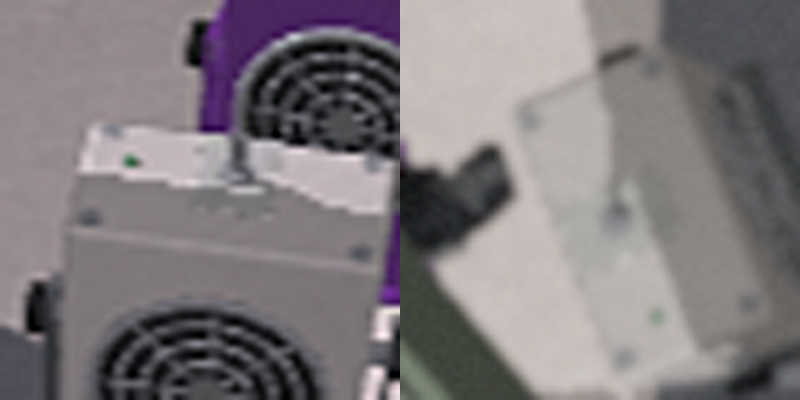

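```bash
python3 - <<'E'
from h import *
P=np.array([.467,.3727,.215]);f=np.array([.368,-.93,0])
for a in(-20,-5,8,20):
    r=np.radians(a);T=P+.032*(np.sin(r)*f+np.cos(r)*np.array([0,0,1]))
    q=proj("scene",T);w=proj("top",T); print(a,(q-[320,80])*400/60,(w-[175,195])*400/70+[400,0])
q=proj("scene",P);w=proj("top",P);print((q-[320,80])*400/60,(w-[175,195])*400/70+[400,0])
E
python3 - <<'E'
import cv2,numpy as np
a=[cv2.resize(cv2.imread("pics/"+n)[0:400,0:400][60:220,160:320],(400,400),interpolation=2) for n in("p4.png","p7.png")]
cv2.imwrite("pics/p8.png",np.hstack(a))
E
```

```text
-20 [243.37050173 105.95896127] [578.35358077 222.94007269]
-5 [241.29489201 113.13158275] [592.2204115  216.42405691]
8 [239.14489864 122.51790883] [605.58679922 210.81938618]
20 [236.97398603 133.36325815] [618.36261475 205.9645381 ]
[235.43935466 168.0081807 ] [615.17603688 217.54275939]
```

View pics/p8.png

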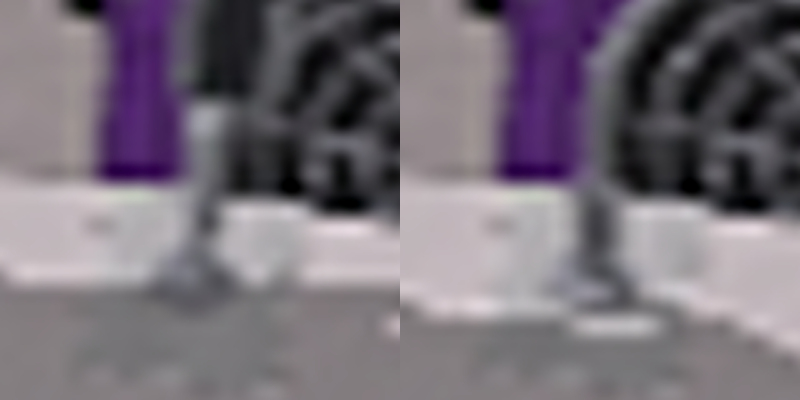

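The lever tip now reads about (618,210) in the top crop, matching the prediction for on (618,206). It was predicted at (578,223) for off, so the blower is on. Next I'll go above the tray handle.

Call:
arm_command:
  jaw: [0.3, 0.7, 0.7, 0.7, 0.7, 0.7, 0.7, 0.7, 0.7, 0.7, 0.7, 0.7, 0.7, 0.7, 0.7, 0.7]
  linear:
    - [0.005, -0.04, 0]
    - [0.01, -0.08, 0]
    - [0.015, -0.12, 0]
    - [0.02, -0.16, 0]
    - [0.03, -0.2, 0]
    - [0.04, -0.24, 0]
    - [0.05, -0.28, -0.01]
    - [0.055, -0.31, -0.04]
    - [0.06, -0.34, -0.08]
    - [0.0625, -0.37, -0.12]
    - [0.0645, -0.4, -0.15]
    - [0.0645, -0.415, -0.18]
    - [0.0645, -0.4235, -0.21]
    - [0.0645, -0.4235, -0.225]
    - [0.0645, -0.4235, -0.225]
    - [0.0645, -0.4235, -0.225]
  turn:
    - [0, 0, 0]
    - [0, 0, -0.05]
    - [0, 0, -0.1]
    - [0, 0, -0.15]
    - [0, 0, -0.2]
    - [0, 0, -0.25]
    - [0, 0, -0.3]
    - [0, 0, -0.35]
    - [0, 0, -0.386]
    - [0, 0, -0.386]
    - [0, 0, -0.386]
    - [0, 0, -0.386]
    - [0, 0, -0.386]
    - [0, 0, -0.386]
    - [0, 0, -0.386]
    - [0, 0, -0.386]

```text
time: 8.6
tcp_pos: [0.5168, -0.0167, 0.1418]
eef_rot: [3.141, -0.014, -0.003]
force: [0.2, -0.6, 0.7]
grip_width: 0.0601
```

```bash
cat > look2.py <<'E'
from rig import bot
import cv2,numpy as np,sys
s=cv2.resize(bot.camera("scene")[165:265,255:355],(400,400),interpolation=2)
t=cv2.resize(bot.camera("top")[175:275,290:390],(400,400),interpolation=2)
cv2.imwrite(sys.argv[1],np.hstack([s,t])[:,:,::-1])
s=bot.sense();print(s["time"],s["tcp_pos"],s["eef_rot"],s["force"],s["grip_width"])
E
python3 look2.py pics/t1.png
```

```text
8.7 [ 0.51777066 -0.01651831  0.14307077] [ 3.14131519e+00 -1.37542006e-02  2.15884744e-03] [-0.06872831  0.05661405  0.1099372 ] 0.06001068938162433
```

View pics/t1.png

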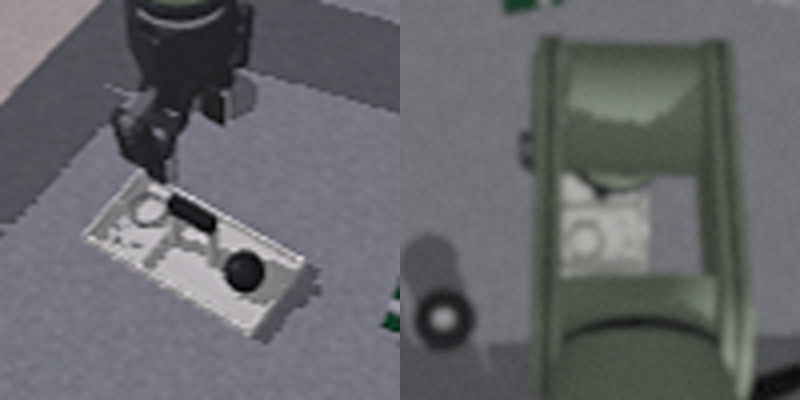

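The fingers straddle the bar, with the ball well to the +x side. Descending.

Call:
arm_command:
  jaw: [0.7, 0.7, 0.7, 0.7, 0.7, 0.7]
  linear:
    - [0, 0, -0.03]
    - [0, 0, -0.06]
    - [0, 0, -0.08]
    - [0, 0, -0.092]
    - [0, 0, -0.101]
    - [0, 0, -0.101]
  turn:
    - [0, 0, 0]
    - [0, 0, 0]
    - [0, 0, 0]
    - [0, 0, 0]
    - [0, 0, 0]
    - [0, 0, 0]

```text
time: 9.3
tcp_pos: [0.5173, -0.0166, 0.0411]
eef_rot: [3.141, -0.014, -0.001]
force: [-0.2, 0.1, 1.0]
grip_width: 0.0598
```

```bash
python3 look2.py pics/t2.png
```

```text
9.4 [ 0.51801139 -0.01669159  0.04210496] [ 3.14136274e+00 -1.43030567e-02  2.59442205e-03] [ 8.07518642e-01 -1.04239176e-03  7.47380771e-04] 0.059714235380604545
```

View pics/t2.png

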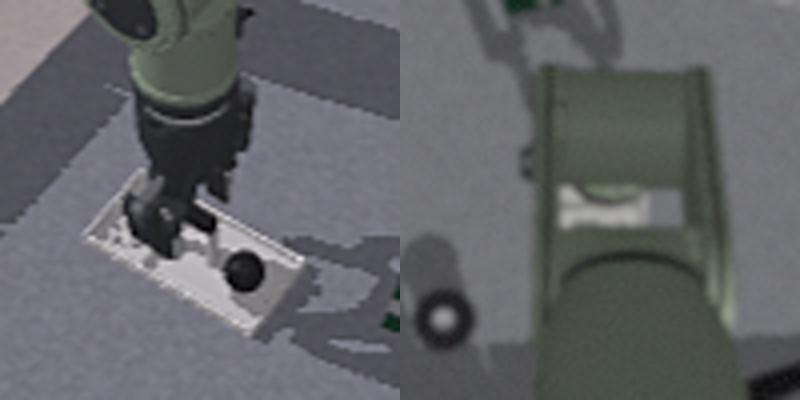

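Call:
arm_command:
  jaw: [0.5, 0.35, 0.2, 0.1, 0, 0, 0, 0, 0]
  linear:
    - [0, 0, 0]
    - [0, 0, 0]
    - [0, 0, 0]
    - [0, 0, 0]
    - [0, 0, 0]
    - [0, 0, 0]
    - [0, 0, 0]
    - [0, 0, 0]
    - [0, 0, 0]
  turn:
    - [0, 0, 0]
    - [0, 0, 0]
    - [0, 0, 0]
    - [0, 0, 0]
    - [0, 0, 0]
    - [0, 0, 0]
    - [0, 0, 0]
    - [0, 0, 0]
    - [0, 0, 0]
  grip_force: 70

```text
time: 10.3
tcp_pos: [0.5176, -0.0167, 0.0419]
eef_rot: [3.141, -0.015, 0.001]
force: [-0.8, 0.9, 5.8]
grip_width: 0.0107
```

```bash
python3 look2.py pics/t3.png
```

```text
10.4 [ 0.51759131 -0.01669126  0.04184867] [ 3.14146196e+00 -1.45222514e-02  1.35853377e-03] [0.24829065 1.58766721 5.03490478] 0.01092186575220334
```

View pics/t3.png

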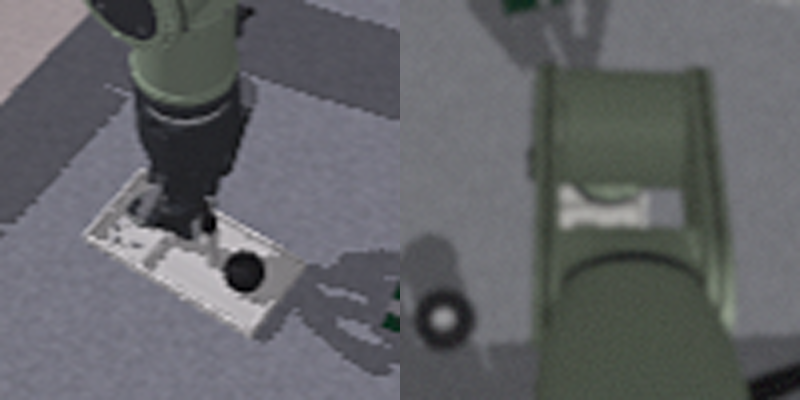

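Gripped at 10.9 mm opening. I'll lift gently with a smooth ramp.

Call:
arm_command:
  jaw: [0, 0, 0, 0, 0, 0, 0, 0, 0, 0, 0, 0, 0, 0, 0]
  linear:
    - [0, 0, 0.001]
    - [0, 0, 0.003]
    - [0, 0, 0.006]
    - [0, 0, 0.011]
    - [0, 0, 0.017]
    - [0, 0, 0.024]
    - [0, 0, 0.032]
    - [0, 0, 0.04]
    - [0, 0, 0.047]
    - [0, 0, 0.053]
    - [0, 0, 0.057]
    - [0, 0, 0.059]
    - [0, 0, 0.06]
    - [0, 0, 0.06]
    - [0, 0, 0.06]
  turn:
    - [0, 0, 0]
    - [0, 0, 0]
    - [0, 0, 0]
    - [0, 0, 0]
    - [0, 0, 0]
    - [0, 0, 0]
    - [0, 0, 0]
    - [0, 0, 0]
    - [0, 0, 0]
    - [0, 0, 0]
    - [0, 0, 0]
    - [0, 0, 0]
    - [0, 0, 0]
    - [0, 0, 0]
    - [0, 0, 0]

```text
time: 11.9
tcp_pos: [0.5171, -0.0167, 0.1011]
eef_rot: [3.141, -0.014, -0.001]
force: [-0.1, -0.6, -1.7]
grip_width: 0.0108
```

```bash
python3 look2.py pics/t4.png
```

```text
12.0 [ 0.51710731 -0.01668311  0.10106907] [ 3.14149797e+00 -1.44411325e-02 -9.19434572e-04] [ 0.32981883  0.04246963 -1.63242579] 0.010855705507166547
```

View pics/t4.png

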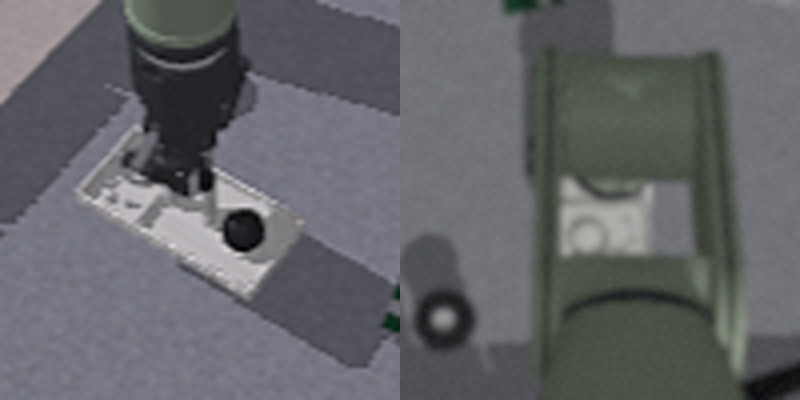

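Lifted, with the ball in its pocket. Next is a smooth carry to the outlet (shift -0.0385, +0.2245, +0.039, yaw +0.386).

Call:
arm_command:
  jaw: [0, 0, 0, 0, 0, 0, 0, 0, 0, 0, 0, 0, 0, 0, 0, 0, 0, 0, 0, 0]
  linear:
    - [-0.0003, 0.002, 0.001]
    - [-0.0012, 0.007, 0.002]
    - [-0.0027, 0.016, 0.004]
    - [-0.005, 0.028, 0.007]
    - [-0.0075, 0.042, 0.01]
    - [-0.01, 0.058, 0.013]
    - [-0.013, 0.076, 0.016]
    - [-0.016, 0.094, 0.019]
    - [-0.0192, 0.112, 0.022]
    - [-0.0224, 0.13, 0.025]
    - [-0.0255, 0.148, 0.028]
    - [-0.0285, 0.166, 0.031]
    - [-0.031, 0.182, 0.033]
    - [-0.0335, 0.196, 0.035]
    - [-0.0355, 0.208, 0.037]
    - [-0.037, 0.217, 0.038]
    - [-0.038, 0.222, 0.039]
    - [-0.0385, 0.2245, 0.039]
    - [-0.0385, 0.2245, 0.039]
    - [-0.0385, 0.2245, 0.039]
  turn:
    - [0, 0, 0.003]
    - [0, 0, 0.012]
    - [0, 0, 0.028]
    - [0, 0, 0.048]
    - [0, 0, 0.072]
    - [0, 0, 0.1]
    - [0, 0, 0.13]
    - [0, 0, 0.16]
    - [0, 0, 0.193]
    - [0, 0, 0.224]
    - [0, 0, 0.255]
    - [0, 0, 0.286]
    - [0, 0, 0.314]
    - [0, 0, 0.338]
    - [0, 0, 0.358]
    - [0, 0, 0.374]
    - [0, 0, 0.383]
    - [0, 0, 0.386]
    - [0, 0, 0.386]
    - [0, 0, 0.386]

```text
time: 14.0
tcp_pos: [0.4788, 0.2074, 0.1402]
eef_rot: [3.086, 0.588, -0.0]
force: [0.4, 0.2, -0.3]
grip_width: 0.0107
```

Run:
```python
from h import *
import cv2
s=bot.camera("scene")[:,:,::-1].copy();t=bot.camera("top")[:,:,::-1].copy()
cv2.imwrite("pics/f_s.png",s);cv2.imwrite("pics/f_t.png",t)
q=bot.sense();print(q["time"],q["tcp_pos"],q["eef_rot"],q["force"],q["grip_width"])
p=proj("scene",np.array([.525,.226,.118]));r=proj("top",np.array([.525,.226,.118]));print(p,r)
a=cv2.resize(s[90:210,300:420],(400,400),interpolation=2);b=cv2.resize(t[160:280,190:310],(400,400),interpolation=2)
cv2.imwrite("pics/f1.png",np.hstack([a,b]))
```

```text
14.1 [0.47881917 0.207338   0.14023058] [ 3.08595239e+00  5.87225365e-01 -3.93181758e-04] [-0.26629495 -0.05546049 -1.00754549] 0.010948756832679719
[346.08449621 158.52062489] [266.20639164 215.51284255]
```

View pics/f1.png

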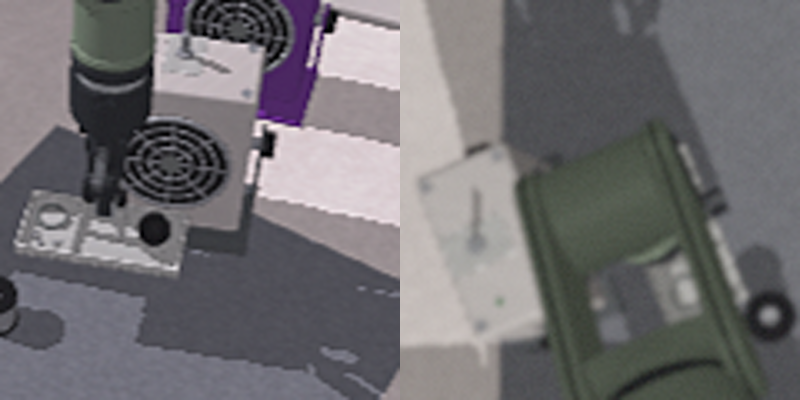

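Run:
```python
from h import *
import cv2
x=np.array([.93,.368,0]);y=np.array([-.368,.93,0]);c=np.array([.4788,.2073,.11])
im=cv2.imread("pics/f_s.png");im=cv2.resize(im[130:190,295:375],(800,600),interpolation=2)
for a,b in((1,1),(1,-1),(-1,-1),(-1,1)):
    p=(proj("scene",c+.082*a*x+.04*b*y)-[295,130]+.5)*10;cv2.circle(im,tuple(int(v) for v in p),6,(0,0,255),2)
cv2.imwrite("pics/f2.png",im);q=bot.sense();print(q["time"],q["joint_velocities"].round(4))
m=(im.max(2)<45).astype('uint8')
```

```text
14.1 [ 0.0003  0.0003 -0.0006 -0.0004 -0.002   0.0017]
```

View pics/f2.png

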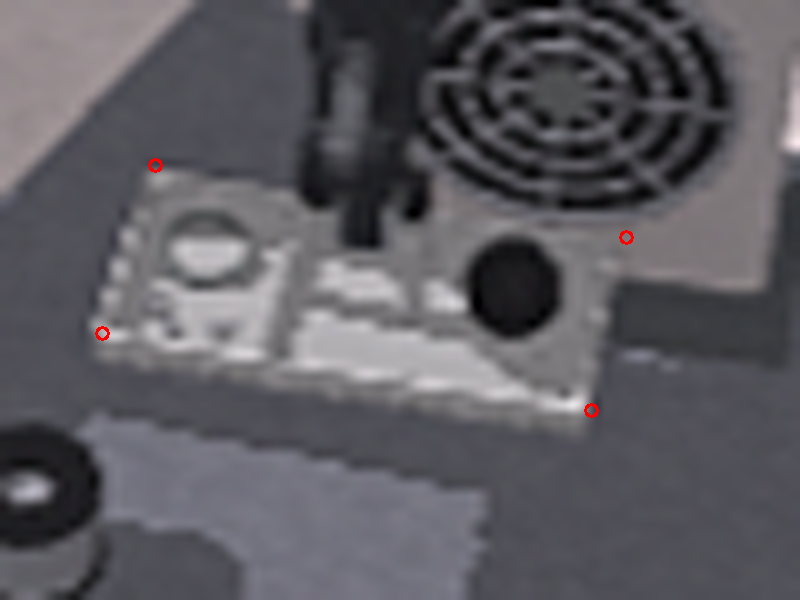

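The predicted level rim corners (red) agree with the picture to about 1 px, and the ball at scene (346,158) matches its target. I'll let it settle briefly and hand in.

Call:
arm_command:
  jaw: [0, 0, 0, 0, 0]
  linear:
    - [0, 0, 0]
    - [0, 0, 0]
    - [0, 0, 0]
    - [0, 0, 0]
    - [0, 0, 0]
  turn:
    - [0, 0, 0]
    - [0, 0, 0]
    - [0, 0, 0]
    - [0, 0, 0]
    - [0, 0, 0]

```text
time: 14.6
tcp_pos: [0.4788, 0.2078, 0.1403]
eef_rot: [3.086, 0.588, 0.0]
force: [0.4, -0.2, -1.0]
grip_width: 0.0108
```

```bash
python3 -c "
from rig import bot
print(bot.sense()['tcp_pos'],bot.sense()['grip_width']);print(bot.finish_job())"
```

```text
[0.47877159 0.20777032 0.14033876] 0.01077338136388978
the job is handed in; nothing more can be done
None
```

I switched the blower on, picked up the ball's tray by its handle, and handed the job in at 14.6 s. The arm was holding the tray level, with the ball about 10 cm in front of the middle of the outlet. No verdict is reported, so this rests on my own checks:

- **Toggle:** I pushed the lever until it met its hard stop at about 14 N. A top view after I backed off showed its tip about where "on" predicts. I judged this from images only, as the joint angle can't be read.
- **Ball and tray:** the last scene picture put the ball at pixel (346,158), which is its target. The tray's rim corners matched a level tray to about 1 px, roughly 1°. The top view of the ball was blocked by the arm, so that last check used one camera.
- **Grip and steadiness:** the fingers were closed on the bar at 10.8 mm (nominally 12 mm) with a 70 N grip setting. The arm was practically still.
- **Other things on the bench:** the fingers met only the toggle and the handle, though I did not measure the other things again at the end.

No check failed.

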